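Raise a vial with the lifter's lever, latch it and take the vial out

ROBOT

A 6-joint arm with a two-finger parallel gripper is mounted at the origin on a cart in front of the work surface, level with it; the furniture and walls round the work are solid. World frame = base frame: x ahead of the robot, y to its left, z up, the work surface at z = 0. Lengths are in m, angles in rad, forces in N, time in s.
With the tool pointing down it reaches from about 0.425 to 0.95 m from the base axis. Payload 3.5 kg.
Tool frame: the origin (TCP) lies on the centre line of the jaws, within the pads' length; the fingertips stand 14 mm ahead of it and the grasp point (between the pads) lies 5 mm behind it (ctrl.tip_reach is the distance from the TCP to the fingertips, in m); z points along the fingers, y is the line along which they close (so a half turn about z gives the same grasp; the last joint's range is limited). The gripper opens to 85 mm and grips with 20 to 120 N. Pads are 22 mm wide; open, the fingers measure 114 mm over their backs; the gripper's body (76 mm by 85 mm) begins 54 mm behind the grasp point. The pads swing forward as they close: fully open they stand 13 mm farther back than shut.
Start: joints at [-1.267, 0.286, 1.577, -0, 1.279, -0.15], TCP at [0.296, -0.607, 0.245] pointing down, gripper open.
Joint ranges: [-2.77, 2.77], [-0.9, 2.22], [0.21, 2.48], [-1.53, 4.67], [0.24, 2.81], [-2.84, 2.84]. Speed limits (rad/s): [2.79, 2.79, 3.14, 3.14, 3.14, 3.14].

INTERFACE

Orientations are given as a unit quaternion [x, y, z, w].
In Python, from plant import get_state, imaging, workorder, ctrl gives the robot as it stands. The module is installed in compiled form; this text tells all that it offers.
- The arm moves only by the shell command python3 -m jog 'ROWS' [FORCE]. ROWS is JSON, a list of rows, each a list of 7 numbers: the closure, from 0 (fully open) to 1 (shut), then the shift along the tool's x, y, z in mm, then the turn, a rotation vector about the tool's x, y, z in rad. In form: [[gripper, tx, ty, tz, ax, ay, az], ...]. A call has 1 to 12 rows; each row is the pose to reach, as a shift and turn from the pose commanded when the call began, along the tool's axes at that moment; what a row does not reach only later rows make up. A row lasts 1/10 s, in which the tool goes at most 50 mm and 8.59 degrees, less where a joint would pass 70% of its speed; a pose out of reach is approached as far as the arm can. A call with a gripper value outside its range is refused whole. The fingers move at their own pace and stop on an object; FORCE is the grip in N (left out, the last holds). Time passes only in rows, so rows that repeat a pose let the fingers close. It gives the time, the measured TCP pose, the force, the opening and the grip force at its end, in the units of the state.
- get_state(): the state, without advancing time (a new reading comes with each control period).
- imaging.read_camera(name): name is "scene" or "top" or "wrist"; returns a dict with "image" (400x640x3 uint8, blue, green, red), "fx", "fy", "cx", "cy" (pixels), "R" (3x3) and "t" (3): a world point X has camera coordinates R X + t; the wrist camera has in their place "tool_from_camera" (4x4, takes a point from camera to tool coordinates, whose origin is the TCP and whose axes are the flange's). Camera axes: x right, y down, z forward; pixel columns grow to the right and rows downward; lengths in m; the calibration is good to about 2 mm. A picture is of the moment at which its call begins: read the wrist's pose just before it. There is no depth.
- workorder.sign_off(): hands the job in; it is judged then, once.
The state is a dict: "time": time; "qpos": joint angles; "dq": joint speeds; "joint_efforts": joint torques, N m; "eef_pos": TCP position; "tcp_rot": TCP orientation; "contact_force": force on the tool from outside, world axes, zero at the start; "wrist_torque": the same for the moment, N m; "opening": opening from 0.0 (shut) to 1.0 (fully open); "finger_force": force on a finger pad.
Only numpy, scipy, OpenCV 4.12 (cv2) and the standard library are available. Lean on these libraries where they do the work, as an engineer would, in place of code of your own. Each camera call takes 0.05 s, during which the arm holds its last target. There are 200 camera calls.

TASK

The glass vial is sunk in the bore of the vial lifter. Press the lifter's thumb tab down gently until you feel the lever come to rest on its stop, without forcing it, and keeping it down slide the tab fully over toward its upturned lip so that it stays caught under the hook when you let go, with the vial tipped up out of the bore. Then lift the vial out, stand it upright in the grey tray, let it go, and leave the lever latched and the other things on the bench undisturbed.

Things in the scene. Friction and masses are not known exactly. Their poses are not given: they have to be found in the camera images.
- lifter: The vial lifter, bolted to the bench: white base plate 262 x 112 x 10 mm. Origin on the bench under the lever's pivot (pivot axis along y, 35 mm up), z up, +x along the lever toward the grey bored block; the thumb tab is at its -x end. The robot must not push the lifter or its lever with more than 30 N; its stop is rigid.
- keeper_foot (a point): Where the steel keeper stands on the base plate, 65 mm on -x and 45 mm on +y from the pivot: a ledge under the lever (its stop), a post, and a hook reaching 20 mm from the lever's centre line, at most 57 mm high. The keeper is screwed to another height each time (6 mm range), not measured: the stop comes after 24 to 38 mm of tab travel and must be felt.
- tab_top (a point): Middle of the top of the black thumb tab (46 mm along the lever, 44 across, 6 thick), 118 mm from the pivot; moves with it, about 73 mm above the bench at rest, 35 to 49 on the stop. Slopes down to the pivot by 0.235 rad at rest, about level when down. Its lip, on the edge toward the lifter's +y, is 14 mm high, inner face 17 mm from this point: push on it to slide the tab.
- lever (a joint): Lever angle (rad): 0 at rest, grows as the tab goes down; the pin under the vial rises 75 mm per rad. A spring returns it: about 2.5 N at the tab at first, 4.5 N near the stop. On the stop it reads between 0.20 and 0.34.
- tab (a joint): Sideways slide of the tab to the lifter's +y (m), 0 to 0.020 at its end stop; drags with about 1 N and stays where left. Beside the lever it carries a tongue, which passes under the hook (from about 0.006) only with the lever within 2 mm of the ledge (4 mm at the tab); higher, it runs against the hook's end. Let go over 0.010, the lever springs up a little to the hook and is latched.
- vial_center (a point): Centre (half-way up) of the loose glass vial, 28 mm across and 50 mm high with a white cap 27 mm across over its top 16 mm, about 40 g; z along its axis. At the start its top is about 1 mm below the block's top; latched, it stands some 11 to 22 mm above it (75 mm per rad of lever angle, less 1 mm) and may lean a little.
- bore_mouth (a point): Centre of the mouth of the bore (33 mm across, through) in the block's top face, 96 mm above the bench, 75 mm on +x from the lifter's origin. The grey block measures 74 x 84 mm.
- tray: Shallow open grey tray, fixed, 110 mm (x) by 150 mm (y), 20 mm high, walls 4 mm, floor 4 mm thick; origin under its centre on the bench.
- dish: Bystander: a petri dish 60 mm across, 15 mm high; origin under its centre.
- bottle: Bystander: a lab bottle with a red cap, 56 mm across, 115 mm high; origin under its centre.
- marker: Bystander: a marker pen with a blue cap, 138 mm long, 18 mm thick, lying; origin under its centre.

How it is judged:
On the way, in this order (a step that is already met when the one before it is completed fails the run):
1. the tab is pressed down and the far end tips the vial up (value of joint lever above 0.17 rad and z of vial_center in the frame of lifter above 0.077 m), for 0.1 s.
2. the tab is caught under the hook and let go, the vial still raised in the bore (value of joint tab above 0.01 m and value of joint lever above 0.13 rad and contact force between each of the arm, the fingers and lifter below 0.1 N and z of vial_center in the frame of lifter above 0.077 m and horizontal distance between vial_center and bore_mouth below 0.015 m), for 0.2 s.
At the end, for the whole second after the job is handed in: The vial stands on the tray's floor, upright within 0.12 rad, released; the tab is still slid over by more than 10 mm under the hook and the lever raised by more than 0.13 rad (value of joint tab above 0.01 m and value of joint lever above 0.13 rad and x of vial_center in the frame of tray between -0.045 and 0.045 m and y of vial_center in the frame of tray between -0.065 and 0.065 m and z of vial_center in the frame of tray between 0.024 and 0.034 m and angle between vial_center's own z axis and vertical below 0.12 rad); the robot touches nothing.
It fails at once if the robot pushes the lifter or its lever with more than 30 N (contact force between any of the arm, the fingers and lifter above 30 N).
It fails at once if the vial is tipped over (angle between vial_center's own z axis and vertical above 0.8 rad).
It fails at once if a bystander is moved by more than 20 mm (distance of any of dish, bottle, marker from where it was at the start of the episode above 0.02 m).
It also fails if it takes over 67 s, if anything falls off the work surface, if the arm or the gripper's body presses on something with over 40 N, if the wrist force passes 120 N, or if a joint passes its speed limit or range.

## Working session

There is one attempt and no reset: what is moved stays moved. The work goes in short steps, Python scripts to look and compute and a shell command to move; the robot and the scene stay as the last step left them, time stands still between calls to the robot, and variables do not carry over. Pictures are saved under pics/ and viewed, at most 14 in all, crops included, and the job is handed in when it is done.

```bash
mkdir -p pics; python3 - <<'E'
from plant import get_state, imaging, ctrl
import cv2, numpy as np
s=get_state(); print({k:np.round(v,3).tolist() for k,v in s.items()}, ctrl.tip_reach)
for n in("top","scene"):
    c=imaging.read_camera(n); cv2.imwrite(f"pics/{n}0.png",c["image"])
    print(n,c["fx"],c["fy"],c["cx"],c["cy"],np.round(c["R"],3).tolist(),np.round(c["t"],3).tolist())
print(imaging.read_camera("wrist")["tool_from_camera"])
E
```

```text
{'time': 0.0, 'qpos': [-1.267, 0.287, 1.578, 0.0, 1.279, -0.15], 'dq': [-0.001, 0.0, -0.001, -0.001, 0.001, 0.001], 'joint_efforts': [-0.001, -40.599, -29.263, -0.0, 0.006, -0.0], 'eef_pos': [0.296, -0.606, 0.244], 'tcp_rot': [0.974, 0.225, -0.0, -0.001], 'contact_force': [-0.442, -0.871, 0.083], 'wrist_torque': [-0.001, -0.021, -0.02], 'finger_force': 0.0, 'opening': 1.003} 0.014
top 461.83104025434676 461.83104025434676 308.06257058619826 200.65270513792507 [[-0.003, -1.0, 0.01], [-0.992, 0.001, -0.127], [0.127, -0.011, -0.992]] [0.045, 0.539, 1.368]
scene 422.408871535573 422.408871535573 314.6067918001497 198.2420965624039 [[-0.881, -0.473, 0.015], [-0.216, 0.372, -0.903], [0.422, -0.799, -0.429]] [0.485, 0.191, 1.032]
[[ 8.86205993e-05 -9.60009339e-01 -2.79967966e-01  7.07035482e-02]
 [ 9.99999941e-01 -7.74197301e-06  3.43085539e-04  1.09841733e-03]
 [-3.31532826e-04 -2.79967980e-01  9.60009281e-01 -1.27140279e-01]
 [ 0.00000000e+00  0.00000000e+00  0.00000000e+00  1.00000000e+00]]
```

View pics/top0.png

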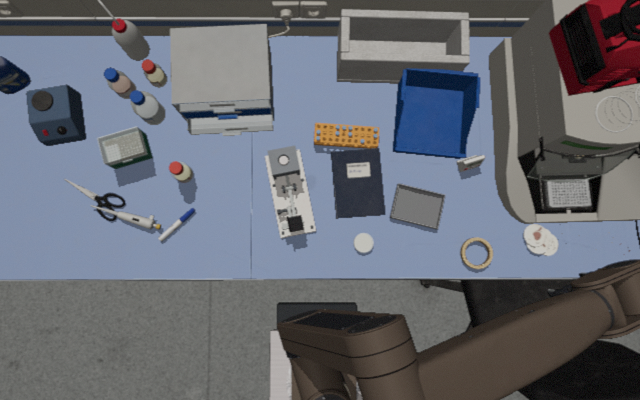

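View pics/scene0.png

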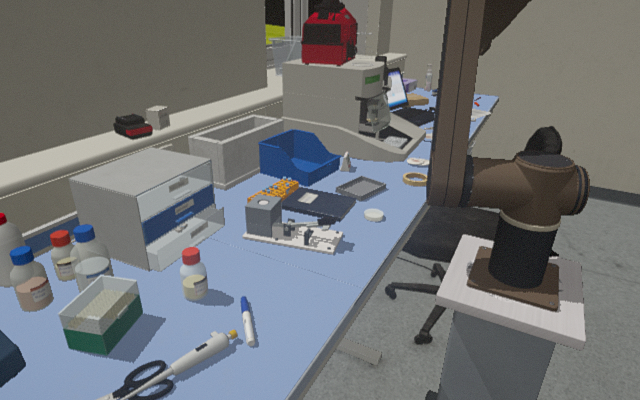

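The top view shows the lifter with its block at (284,160), its tab at (295,225) and its base plate spanning about (266..315, 148..237). The tray is at (418,207), the dish at (364,243), the bottle at (180,172) and the marker at (178,224). Next I'll measure the lifter and tray.

```bash
cat > h.py <<'E'
import numpy as np, cv2
from plant import get_state, imaging
from scipy.spatial.transform import Rotation as Ro
def cam(name):
    s=get_state(); c=imaging.read_camera(name)
    if name=="wrist":
        T=np.eye(4); T[:3,:3]=Ro.from_quat(s["tcp_rot"]).as_matrix(); T[:3,3]=s["eef_pos"]
        W=T@np.array(c["tool_from_camera"]); c["R"]=W[:3,:3].T; c["t"]=-c["R"]@W[:3,3]
    c["R"]=np.array(c["R"]); c["t"]=np.array(c["t"]); return c
def plane(c,uv,z):
    d=c["R"].T@np.array([(uv[0]-c["cx"])/c["fx"],(uv[1]-c["cy"])/c["fy"],1]); o=-c["R"].T@c["t"]
    return o+d*(z-o[2])/d[2]
def proj(c,X):
    p=c["R"]@np.array(X)+c["t"]; return np.array([c["cx"]+c["fx"]*p[0]/p[2],c["cy"]+c["fy"]*p[1]/p[2]])
E
python3 - <<'E'
from h import *
c=cam("top"); im=c["image"]
x0,y0,x1,y1=255,140,455,260
cv2.imwrite("pics/crop.png",cv2.resize(im[y0:y1,x0:x1],None,fx=4,fy=4,interpolation=cv2.INTER_CUBIC))
for uv,z in [((266,152),.01),((300,237),.01),((315,232),.01),((283,160),.096),((295,225),.073),((418,207),.02),((364,243),.015)]: print(uv,plane(c,uv,z).round(3))
E
```

```text
(266, 152) [0.695 0.175 0.01 ]
(300, 237) [0.43  0.069 0.01 ]
(315, 232) [0.445 0.023 0.01 ]
(283, 160) [0.651 0.118 0.096]
(295, 225) [0.462 0.083 0.073]
(418, 207) [ 0.52  -0.293  0.02 ]
(364, 243) [ 0.411 -0.126  0.015]
```

View pics/crop.png

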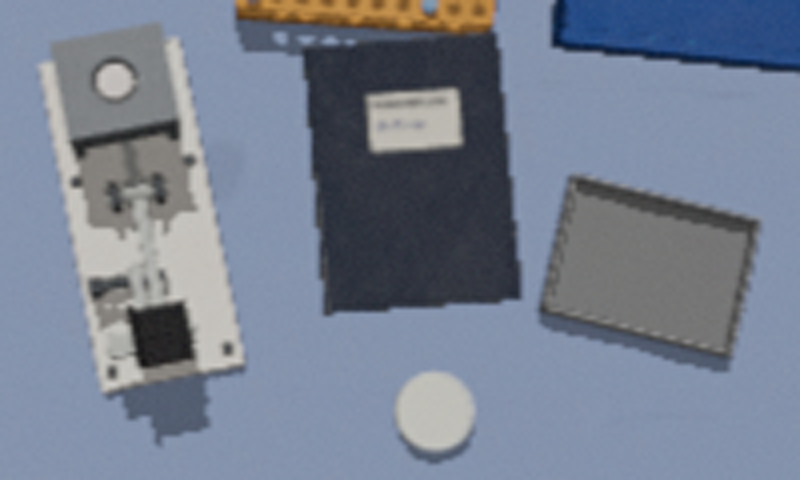

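The crop shows the cap at crop (115,81) and the tab at (162,335), with the keeper and hook to its left, on world +y. The plate corners are near (40,65), (183,38), (243,367) and (105,393). The tray rim corners are (572,177), (758,222), (730,362) and (545,312).

```bash
cat >> h.py <<'E'
def row(p,psi):
    """shift (mm) and turn for a tool-down target at world p, tool-x yaw psi, from the present pose"""
    s=get_state(); R=Ro.from_quat(s["tcp_rot"])
    T=Ro.from_matrix(np.array([[np.cos(psi),np.sin(psi),0],[np.sin(psi),-np.cos(psi),0],[0,0,-1]]))
    return (R.inv().apply(np.array(p)-s["eef_pos"])*1000).round(1), (R.inv()*T).as_rotvec().round(3)
E
python3 - <<'E'
from h import *
c=cam("top"); f=lambda u,v,z: plane(c,(255+(u+.5)/4-.5,140+(v+.5)/4-.5),z)
P=[f(*q,.01) for q in[(40,65),(183,38),(243,367),(105,393)]]
print(np.round(P,3)); m=np.mean(P,0); ax=(P[0]+P[1]-P[2]-P[3])/2; print("mid",m.round(3),np.arctan2(ax[1],ax[0]),np.linalg.norm(ax))
b=f(115,81,.095); t=f(162,335,.073); d=b-t
yaw=np.arctan2(d[1],d[0]); print("bore",b,"tab",t,"yaw",yaw,np.linalg.norm(d[:2]))
o=b[:2]-.075*np.array([np.cos(yaw),np.sin(yaw)]); print("origin",o)
Q=[f(*q,.02) for q in[(572,177),(758,222),(730,362),(545,312)]]; print("tray",np.round(Q,3),np.mean(Q,0))
w=o-.01*np.array([np.cos(yaw),np.sin(yaw)])
print(row([*w,.25],yaw+np.pi/2))
E
```

```text
[[0.683 0.179 0.01 ]
 [0.704 0.068 0.01 ]
 [0.447 0.022 0.01 ]
 [0.427 0.127 0.01 ]]
mid [0.565 0.099 0.01 ] 0.1881594122293743 0.26131733637954857
bore [0.65156677 0.11709784 0.095     ] tab [0.46654271 0.08284487 0.073     ] yaw 0.18305465093374815 0.18816792490288886
origin [0.57781985 0.10344528]
tray [[ 0.592 -0.233  0.02 ]
 [ 0.557 -0.375  0.02 ]
 [ 0.449 -0.349  0.02 ]
 [ 0.488 -0.209  0.02 ]] [ 0.52158147 -0.29148025  0.02      ]
(array([ 555. , -517.1,   -4.7]), array([-1.0e-03, -1.0e-03, -1.3e+00]))
```

```bash
python3 -m jog '[[0,37,-34,0,0,0,-0.086],[0,74,-69,0,0,0,-0.172],[0,111,-103,0,0,0,-0.26],[0,148,-138,0,0,0,-0.347],[0,185,-172,0,0,0,-0.433],[0,222,-207,0,0,0,-0.52],[0,259,-241,0,0,0,-0.607],[0,296,-276,0,0,0,-0.693],[0,333,-310,0,0,0,-0.78],[0,370,-345,0,0,0,-0.867],[0,407,-379,0,0,0,-0.953],[0,444,-414,0,0,0,-1.04]]' 30
python3 - <<'E'
from h import *
print(row([.568,.1017,.25],.185+np.pi/2))
E
```

```text
time: 1.45
eef_pos: [0.5113, -0.0445, 0.2456]
tcp_rot: [0.733, 0.681, 0.0, 0.0]
contact_force: [1.3, -0.8, 0.8]
opening: 0.997
finger_force: 0.0
(array([149.9,  45.8,  -4.4]), array([ 0.001,  0.   , -0.258]))
```

```bash
python3 -m jog '[[0.5,37,11,-1,0,0,-0.07],[1,75,23,-2,0,0,-0.14],[1,112,34,-3,0,0,-0.21],[1,150,46,-4,0,0,-0.258],[1,150,46,-4,0,0,-0.258],[1,150,46,-4,0,0,-0.258]]'
python3 - <<'E'
from h import *
s=get_state(); print(s["eef_pos"],s["contact_force"])
c=cam("wrist"); cv2.imwrite("pics/w1.png",c["image"]); print(c["fx"])
np.savez("w1.npz",**{k:c[k] for k in("fx","fy","cx","cy","R","t")})
for p in[(.467,.083,.073),(.652,.117,.096)]: print(proj(c,p))
E
```

```text
time: 2.05
eef_pos: [0.5683, 0.1002, 0.249]
tcp_rot: [0.64, 0.769, -0.0, -0.0]
contact_force: [-0.4, 0.8, 0.7]
opening: 0.002
finger_force: 0.0
[0.56830473 0.1001864  0.24903374] [-0.41929639  0.79683929  0.71484036]
279.35037103900027
[228.3584213  181.06727024]
[403.6277499  186.20127914]
```

View pics/w1.png

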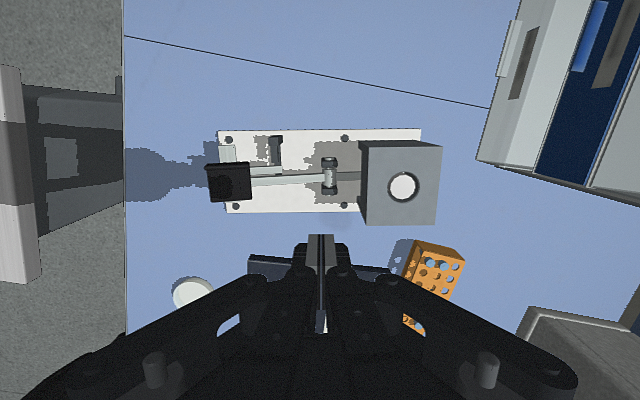

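The wrist view agrees with the top estimate: cap at (403,186), tab at about (229,183), keeper and hook at (275,150) on the +y side. The tool axes line up with the lifter's, with tool x along +y, tool y along +x and z down. I'll go above the tab.

```bash
python3 -m jog '[[1,0,-34,40,0,0,0],[1,-1,-69,85,0,0,0],[1,-1,-103,125,0,0,0],[1,-1,-103,144,0,0,0],[1,-1,-103,144,0,0,0],[1,-1,-103,144,0,0,0],[1,-1,-103,144,0,0,0]]'
python3 - <<'E'
from h import *
c=cam("wrist"); cv2.imwrite("pics/w2.png",c["image"]); s=get_state(); print(s["eef_pos"],s["contact_force"])
E
```

```text
time: 2.8
eef_pos: [0.4699, 0.0794, 0.108]
tcp_rot: [0.641, 0.768, 0.002, 0.002]
contact_force: [0.5, 0.4, -0.2]
opening: 0.001
finger_force: 0.0
[0.46991665 0.07953098 0.1079853 ] [ 1.25662643 -0.84270762  0.08766237]
```

View pics/w2.png

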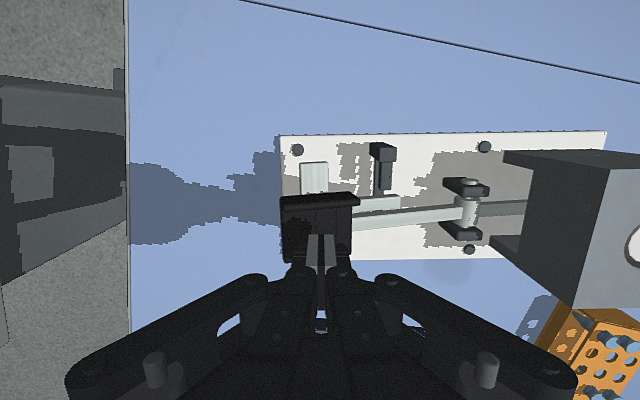

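The fingertips (320,238) are centred over the tab (columns 281–355), and the lip runs along rows 195–203 beyond them. I'll descend and feel for contact.

```bash
python3 -m jog '[[1,0,-2,6,0,0,0],[1,0,-2,12,0,0,0],[1,0,-2,16,0,0,0],[1,0,-2,16,0,0,0]]'; python3 -m jog '[[1,0,0,2,0,0,0],[1,0,0,4,0,0,0],[1,0,0,6,0,0,0],[1,0,0,6,0,0,0]]'; python3 -m jog '[[1,0,0,2,0,0,0],[1,0,0,4,0,0,0],[1,0,0,6,0,0,0],[1,0,0,6,0,0,0]]'
```

```text
time: 3.25
eef_pos: [0.4652, 0.0797, 0.0888]
tcp_rot: [0.64, 0.768, -0.0, -0.0]
contact_force: [0.0, -0.7, 1.3]
opening: -0.001
finger_force: 0.8
time: 3.65
eef_pos: [0.4652, 0.0796, 0.0831]
tcp_rot: [0.64, 0.768, -0.0, -0.0]
contact_force: [-0.8, 0.0, 2.4]
opening: 0.004
finger_force: 1.0
time: 4.05
eef_pos: [0.4651, 0.0796, 0.077]
tcp_rot: [0.64, 0.768, -0.0, -0.0]
contact_force: [-0.6, -1.2, 3.0]
opening: 0.005
finger_force: 1.2
```

```bash
python3 -m jog '[[1,0,0,2,0,0,0],[1,0,0,4,0,0,0],[1,0,0,6,0,0,0],[1,0,0,8,0,0,0],[1,0,0,10,0,0,0],[1,0,0,11,0,0,0],[1,0,0,11,0,0,0]]'; python3 -m jog '[[1,0,0,1,0,0,0],[1,0,0,2,0,0,0],[1,0,0,2,0,0,0]]';python3 -m jog '[[1,0,0,1,0,0,0],[1,0,0,1,0,0,0]]'
```

```text
time: 4.75
eef_pos: [0.4651, 0.0796, 0.066]
tcp_rot: [0.64, 0.768, -0.0, -0.0]
contact_force: [-1.6, -0.6, 3.5]
opening: -0.004
finger_force: 1.5
time: 5.05
eef_pos: [0.4652, 0.0796, 0.0642]
tcp_rot: [0.64, 0.768, -0.0, -0.0]
contact_force: [-3.2, -1.1, 4.3]
opening: 0.004
finger_force: 1.6
time: 5.25
eef_pos: [0.4653, 0.0796, 0.0632]
tcp_rot: [0.64, 0.768, -0.0, -0.0]
contact_force: [-1.6, -1.1, 3.7]
opening: -0.001
finger_force: 1.7
```

```bash
for i in 1 2 3 4; do python3 -m jog '[[1,0,0,1,0,0,0],[1,0,0,1,0,0,0]]' | grep -E "eef_pos|contact|finger"; done
```

```text
eef_pos: [0.4653, 0.0796, 0.0622]
contact_force: [-2.6, -0.4, 4.6]
finger_force: 1.7
eef_pos: [0.4653, 0.0796, 0.0612]
contact_force: [-2.7, -0.7, 3.3]
finger_force: 1.7
eef_pos: [0.4653, 0.0796, 0.0602]
contact_force: [-2.6, -0.3, 2.7]
finger_force: 1.8
eef_pos: [0.4653, 0.0796, 0.0593]
contact_force: [-3.0, -0.2, 3.6]
finger_force: 1.9
```

```bash
for i in 1 2 3; do python3 -m jog '[[1,0,0,1,0,0,0],[1,0,0,1,0,0,0]]' | grep -E "eef_pos|contact|finger"; done
```

```text
eef_pos: [0.4653, 0.0796, 0.0582]
contact_force: [-3.3, -0.5, 3.5]
finger_force: 2.0
eef_pos: [0.4652, 0.0796, 0.0572]
contact_force: [-2.7, -0.7, 4.2]
finger_force: 2.1
eef_pos: [0.4652, 0.0796, 0.0562]
contact_force: [-2.2, 0.2, 4.2]
finger_force: 2.1
```

```bash
for i in 1 2; do python3 -m jog '[[1,0,0,1,0,0,0],[1,0,0,1,0,0,0]]' | grep -E "eef_pos|contact|finger"; done
```

```text
eef_pos: [0.4652, 0.0796, 0.0552]
contact_force: [-3.3, -1.3, 4.7]
finger_force: 2.2
eef_pos: [0.4652, 0.0796, 0.0542]
contact_force: [-2.7, -0.8, 4.8]
finger_force: 2.4
```

```bash
python3 -m jog '[[1,0,0,1,0,0,0],[1,0,0,1,0,0,0]]' | grep -E "eef_pos|contact|finger"
```

```text
eef_pos: [0.4653, 0.0796, 0.0538]
contact_force: [-5.8, -0.4, 8.0]
finger_force: 4.3
```

The stop is felt at TCP z = 0.054: the force jumped from 4.8 to 8 N. Now I'll slide toward the lip while holding it down.

```bash
python3 -m jog '[[1,2,0,0,0,0,0],[1,4,0,0,0,0,0],[1,6,0,0,0,0,0],[1,8,0,0,0,0,0],[1,8,0,0,0,0,0]]'; python3 -m jog '[[1,2,0,0,0,0,0],[1,4,0,0,0,0,0],[1,6,0,0,0,0,0],[1,8,0,0,0,0,0],[1,8,0,0,0,0,0]]'
```

```text
time: 7.75
eef_pos: [0.4637, 0.0875, 0.0538]
tcp_rot: [0.64, 0.768, -0.0, -0.0]
contact_force: [-5.7, -1.3, 8.8]
opening: 0.005
finger_force: 4.4
time: 8.25
eef_pos: [0.4622, 0.0954, 0.0538]
tcp_rot: [0.64, 0.768, -0.0, -0.0]
contact_force: [-6.0, -1.7, 8.2]
opening: 0.001
finger_force: 4.5
```

```bash
python3 -m jog '[[1,1.5,0,0,0,0,0],[1,3,0,0,0,0,0],[1,3,0,0,0,0,0]]'|grep -E "eef|contact";python3 -m jog '[[1,1,0,0,0,0,0],[1,2,0,0,0,0,0],[1,2,0,0,0,0,0]]'|grep -E "eef|contact"; python3 - <<'E'
from h import *
c=cam("wrist"); cv2.imwrite("pics/w3.png",c["image"][100:400])
E
```

```text
eef_pos: [0.4622, 0.0977, 0.0539]
contact_force: [-5.1, -3.4, 7.2]
eef_pos: [0.4628, 0.0996, 0.0541]
contact_force: [-2.6, -3.5, 5.6]
```

View pics/w3.png

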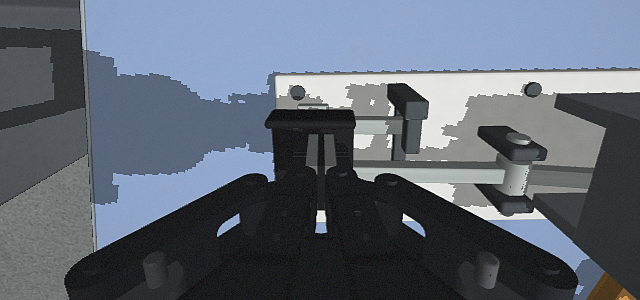

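The tab has moved over, with its lip at (310,118) in the crop, and its tongue (355–405, 125) now reaches under the hook. The end stop isn't clear yet, so I'll keep going in small steps.

```bash
python3 -m jog '[[1,1,0,0.4,0,0,0],[1,2,0,0.4,0,0,0],[1,2,0,0.4,0,0,0]]'|grep -E "eef|contact";python3 -m jog '[[1,1,0,0,0,0,0],[1,2,0,0,0,0,0],[1,2,0,0,0,0,0]]'|grep -E "eef|contact"
```

```text
eef_pos: [0.4632, 0.1013, 0.0541]
contact_force: [-1.1, -4.5, 6.5]
eef_pos: [0.4632, 0.1034, 0.0542]
contact_force: [-0.2, -4.8, 5.6]
```

```bash
python3 -m jog '[[1,1,0,0,0,0,0],[1,2,0,0,0,0,0],[1,2,0,0,0,0,0]]'|grep -E "eef|contact";python3 -m jog '[[1,1,0,0,0,0,0],[1,2,0,0,0,0,0],[1,2,0,0,0,0,0]]'|grep -E "eef|contact"
```

```text
eef_pos: [0.463, 0.1055, 0.0542]
contact_force: [0.6, -3.7, 6.1]
eef_pos: [0.4629, 0.1065, 0.0543]
contact_force: [1.2, -7.6, 4.3]
```

```bash
python3 -m jog '[[1,0.7,0,0,0,0,0],[1,0.7,0,0,0,0,0],[1,0.7,0,0,0,0,0]]'|grep -E "eef|contact"; python3 - <<'E'
from h import *
c=cam("wrist"); cv2.imwrite("pics/w4.png",c["image"][100:400])
E
```

```text
eef_pos: [0.4629, 0.1067, 0.0543]
contact_force: [1.1, -10.0, 4.5]
```

View pics/w4.png

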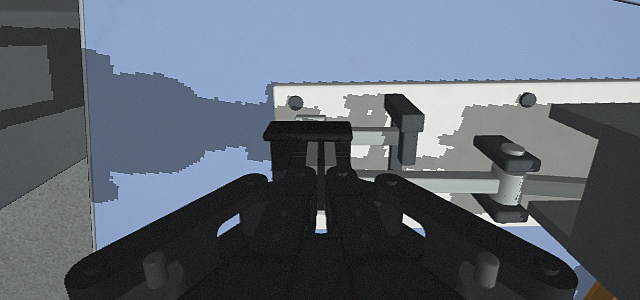

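It is hard against the end stop: 10 N with no further travel. I'll ease off and lift away.

```bash
python3 -m jog '[[1,-1,0,0,0,0,0],[1,-1.5,0,-1,0,0,0],[1,-1.5,0,-3,0,0,0],[1,-2,0,-6,0,0,0],[1,-3,0,-12,0,0,0],[1,-3,0,-30,0,0,0],[1,-3,0,-70,0,0,0],[1,-3,0,-110,0,0,0],[1,-3,0,-130,0,0,0],[1,-3,0,-130,0,0,0]]'; python3 - <<'E'
from h import *
print(row([.640,.115,.26],.184+np.pi/2))
E
```

```text
time: 11.45
eef_pos: [0.4623, 0.1066, 0.1864]
tcp_rot: [0.64, 0.768, 0.003, 0.002]
contact_force: [-0.0, -0.7, 0.3]
opening: 0.001
finger_force: 0.0
(array([-23.7, 176.8, -72.3]), array([ 0.007, -0.   , -0.003]))
```

```bash
python3 -m jog '[[0.6,-10,45,-50,0,0,0],[0.4,-23,90,-60,0,0,0],[0.4,-23,135,-60,0,0,0],[0.4,-23,177,-50,0,0,0],[0.4,-23,188,-44,0,0,0],[0.4,-23,188,-44,0,0,0],[0.4,-23,188,-44,0,0,0]]'; python3 - <<'E'
from h import *
c=cam("wrist"); cv2.imwrite("pics/w5.png",c["image"])
np.savez("w5.npz",**{k:c[k] for k in("fx","fy","cx","cy","R","t")})
im=c["image"].astype(int); p=proj(c,(.6516,.117,.11)); print(p)
c2=cam("top"); cv2.imwrite("pics/top5.png",c2["image"])
E
```

```text
time: 12.15
eef_pos: [0.6478, 0.1173, 0.2249]
tcp_rot: [0.64, 0.768, -0.001, -0.002]
contact_force: [-0.0, 0.2, -0.3]
opening: 0.597
finger_force: 0.0
[325.34456748 198.91493135]
```

View pics/w5.png

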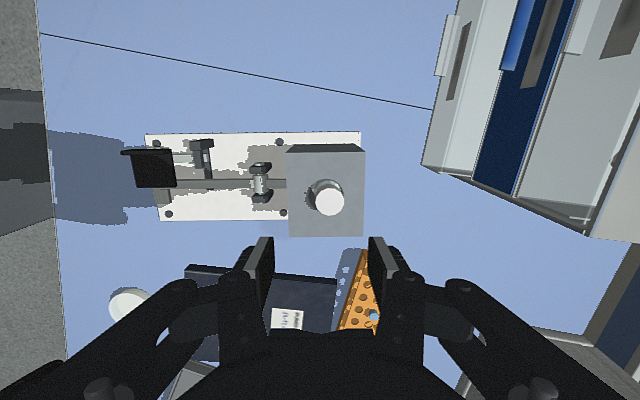

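The vial is raised, with its cap top at about (329,203) above the block. The lever is down with the tab (152,167) slid over, so it is latched.

```bash
python3 - <<'E'
from h import *
im=cv2.imread("pics/w5.png"); d=np.load("w5.npz"); c={k:d[k] for k in d}
m=cv2.inRange(cv2.cvtColor(im,cv2.COLOR_BGR2HSV),(0,0,215),(180,40,255))
m[:170]=0;m[232:]=0;m[:,:300]=0;m[:,:]=m; m[:,358:]=0
k=max(cv2.findContours(m,0,2)[0],key=cv2.contourArea); print(cv2.contourArea(k),cv2.boundingRect(k),cv2.minEnclosingCircle(k))
uv=cv2.minEnclosingCircle(k)[0]
for z in(.108,.113,.117): print(plane(c,uv,z))
t=cv2.imread("pics/top5.png"); print(get_state()["eef_pos"])
E
```

```text
553.5 (316, 188, 28, 28) ((329.2742004394531, 201.11289978027344), 14.074463844299316)
[0.65564313 0.1150272  0.108     ]
[0.65523426 0.11648245 0.113     ]
[0.65490717 0.11764666 0.117     ]
[0.6481698  0.11724137 0.22701849]
```

```bash
python3 -m jog '[[0.4,-1.6,6,45,0,0,0],[0.4,-1.6,6,85,0,0,0],[0.4,-1.6,6,85,0,0,0],[0.4,-1.6,6,85,0,0,0]]'; python3 - <<'E'
from h import *
print(row([.654,.1168,.113],.184+np.pi/2))
E
```

```text
time: 12.65
eef_pos: [0.6549, 0.1166, 0.1426]
tcp_rot: [0.64, 0.768, -0.0, -0.0]
contact_force: [0.1, 0.8, 1.0]
opening: 0.601
finger_force: 0.0
(array([ 0.4, -0.9, 29.6]), array([-0.001, -0.   , -0.003]))
```

```bash
python3 -m jog '[[0.4,0.4,-1,10,0,0,0],[0.4,0.4,-1,20,0,0,0],[0.4,0.4,-1,26,0,0,0],[0.4,0.4,-1,29,0,0,0],[0.4,0.4,-1,29,0,0,0],[0.4,0.4,-1,29,0,0,0]]'
python3 -m jog '[[0.55,0,0,0,0,0,0],[0.65,0,0,0,0,0,0],[0.75,0,0,0,0,0,0],[0.85,0,0,0,0,0,0],[0.85,0,0,0,0,0,0],[0.85,0,0,0,0,0,0]]' 25; python3 - <<'E'
from h import *
c=cam("wrist"); cv2.imwrite("pics/w6.png",c["image"][100:])
E
```

```text
time: 13.25
eef_pos: [0.6549, 0.1168, 0.1131]
tcp_rot: [0.64, 0.768, 0.0, 0.0]
contact_force: [0.1, -1.4, 0.0]
opening: 0.596
finger_force: 0.0
time: 13.85
eef_pos: [0.6549, 0.1168, 0.1133]
tcp_rot: [0.64, 0.768, 0.0, 0.0]
contact_force: [0.4, 0.2, 2.7]
opening: 0.303
finger_force: 24.8
```

View pics/w6.png

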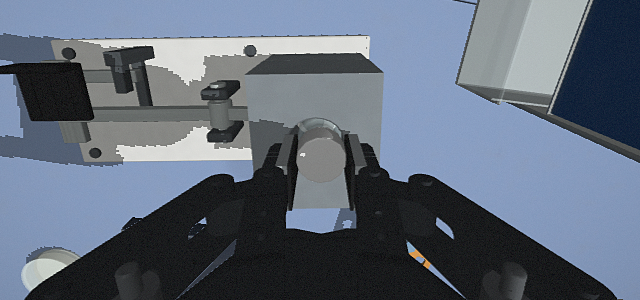

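The vial is held between the pads, with its cap at (322,158) in the crop. The lever is still latched. Lifting.

```bash
python3 -m jog '[[0.85,0,0,-5,0,0,0],[0.85,0,0,-12,0,0,0],[0.85,0,0,-20,0,0,0],[0.85,0,0,-35,0,0,0],[0.85,0,0,-55,0,0,0],[0.85,0,0,-80,0,0,0],[0.85,0,0,-100,0,0,0],[0.85,0,0,-100,0,0,0],[0.85,0,0,-100,0,0,0]]'
python3 - <<'E'
from h import *
print(row([.5216,-.2915,.20],.184+np.pi/2))
c=cam("wrist"); cv2.imwrite("pics/w7.png",c["image"][100:])
E
```

```text
time: 14.8
eef_pos: [0.6549, 0.1168, 0.2139]
tcp_rot: [0.64, 0.768, 0.001, 0.001]
contact_force: [-0.7, -0.1, -1.3]
opening: 0.301
finger_force: 24.8
(array([-377.6, -204.7,   13.6]), array([ 0.002,  0.   , -0.003]))
```

View pics/w7.png

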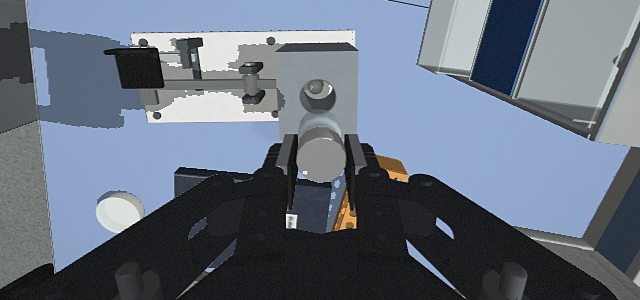

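The vial is out of the bore and held near upright, and the lever is still latched. Next, move over to the tray.

```bash
python3 -m jog '[[0.85,-20,-11,0,0,0,0],[0.85,-57,-31,2,0,0,0],[0.85,-95,-51,4,0,0,0],[0.85,-133,-72,6,0,0,0],[0.85,-170,-92,8,0,0,0],[0.85,-208,-113,10,0,0,0],[0.85,-246,-133,12,0,0,0],[0.85,-284,-154,14,0,0,0],[0.85,-321,-174,14,0,0,0],[0.85,-358,-194,14,0,0,0],[0.85,-378,-205,14,0,0,0],[0.85,-378,-205,14,0,0,0]]'
python3 -m jog '[[0.85,0,0,0,0,0,0],[0.85,0,0,0,0,0,0]]'
python3 - <<'E'
from h import *
print(row([.5216,-.2915,.09],.184+np.pi/2))
c=cam("wrist"); cv2.imwrite("pics/w8.png",c["image"])
np.savez("w8.npz",**{k:c[k] for k in("fx","fy","cx","cy","R","t")})
E
```

```text
time: 16.05
eef_pos: [0.5192, -0.2942, 0.197]
tcp_rot: [0.642, 0.767, -0.0, -0.001]
contact_force: [-0.6, 0.0, 0.2]
opening: 0.299
finger_force: 24.8
time: 16.25
eef_pos: [0.521, -0.2906, 0.1979]
tcp_rot: [0.64, 0.768, 0.0, -0.001]
contact_force: [0.1, 0.3, -0.6]
opening: 0.297
finger_force: 24.8
(array([ -1.2,   0.5, 107.9]), array([-0.001, -0.002, -0.002]))
```

View pics/w8.png

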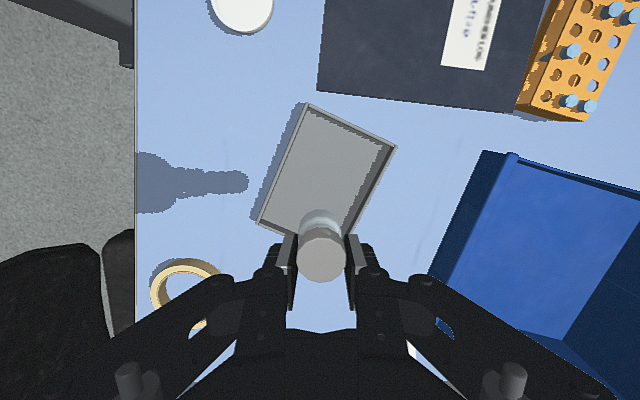

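The tray lies below, with rim corners at (307,103), (396,147) and (256,225), and the vial hangs over its middle. I'll lower it and feel for the floor.

```bash
python3 -m jog '[[0.85,0,0,30,0,0,0],[0.85,0,0,65,0,0,0],[0.85,0,0,100,0,0,0],[0.85,0,0,125,0,0,0],[0.85,0,0,136,0,0,0],[0.85,0,0,136,0,0,0],[0.85,0,0,136,0,0,0]]' | grep -E "eef|contact|finger"
for i in 1 2 3; do python3 -m jog '[[0.85,0,0,1,0,0,0],[0.85,0,0,1,0,0,0]]' | grep -E "eef|contact"; done
```

```text
eef_pos: [0.5221, -0.292, 0.0642]
contact_force: [0.3, 0.8, 0.4]
finger_force: 24.8
eef_pos: [0.522, -0.2926, 0.0636]
contact_force: [0.2, -0.6, -0.9]
eef_pos: [0.5212, -0.2921, 0.0614]
contact_force: [-0.2, 0.1, -0.6]
eef_pos: [0.521, -0.2919, 0.0598]
contact_force: [0.0, -0.5, -0.4]
```

```bash
for i in 1 2 3 4; do python3 -m jog '[[0.85,0,0,1,0,0,0],[0.85,0,0,1,0,0,0]]' | grep -E "eef|contact"; done
```

```text
eef_pos: [0.521, -0.2919, 0.0587]
contact_force: [-0.3, 0.2, -1.0]
eef_pos: [0.521, -0.2918, 0.0577]
contact_force: [-0.2, 0.9, -0.1]
eef_pos: [0.521, -0.2919, 0.0568]
contact_force: [0.3, 0.0, -0.2]
eef_pos: [0.521, -0.2919, 0.0558]
contact_force: [0.2, 0.0, -1.0]
```

```bash
for i in 1 2 3; do python3 -m jog '[[0.85,0,0,1,0,0,0],[0.85,0,0,1,0,0,0]]' | grep -E "eef|contact"; done
```

```text
eef_pos: [0.5212, -0.2922, 0.0555]
contact_force: [-0.3, 0.6, 2.4]
eef_pos: [0.5214, -0.2926, 0.0554]
contact_force: [-2.8, 1.3, 6.7]
eef_pos: [0.5215, -0.2929, 0.0553]
contact_force: [-3.7, 1.6, 11.2]
```

It touched the floor at 0.0555. I'll relieve the pressing, open and retreat.

```bash
python3 -m jog '[[0.85,0,0,-1.5,0,0,0],[0.85,0,0,-2,0,0,0],[0.68,0,0,-2,0,0,0],[0.64,0,0,-2,0,0,0],[0.6,0,0,-2,0,0,0],[0.5,0,0,-2,0,0,0],[0.4,0,0,-2,0,0,0],[0.4,0,0,-2,0,0,0]]'
python3 -m jog '[[0.4,0,0,-5,0,0,0],[0.4,0,0,-20,0,0,0],[0.4,0,0,-40,0,0,0],[0.4,0,0,-70,0,0,0],[0.4,0,0,-110,0,0,0],[0.4,-40,0,-130,0,0,0],[0.4,-80,0,-130,0,0,0],[0.4,-80,0,-130,0,0,0],[0.4,-80,0,-130,0,0,0]]'
python3 - <<'E'
from h import *
c=cam("wrist"); w=c["image"]; t=cam("top")["image"]
a=cv2.resize(t[140:260,255:455],None,fx=2.5,fy=2.5); 
o=np.zeros((600,640,3),np.uint8); o[:300]=w[:300]; o[300:600,:500]=a; cv2.imwrite("pics/fin.png",o)
E
```

```text
time: 19.8
eef_pos: [0.5211, -0.2919, 0.0548]
tcp_rot: [0.64, 0.768, 0.0, -0.0]
contact_force: [0.1, 0.2, 0.3]
opening: 0.6
finger_force: 0.0
time: 20.7
eef_pos: [0.5353, -0.3711, 0.1858]
tcp_rot: [0.641, 0.768, 0.0, 0.0]
contact_force: [0.4, 1.6, 0.6]
opening: 0.598
finger_force: 0.0
```

View pics/fin.png

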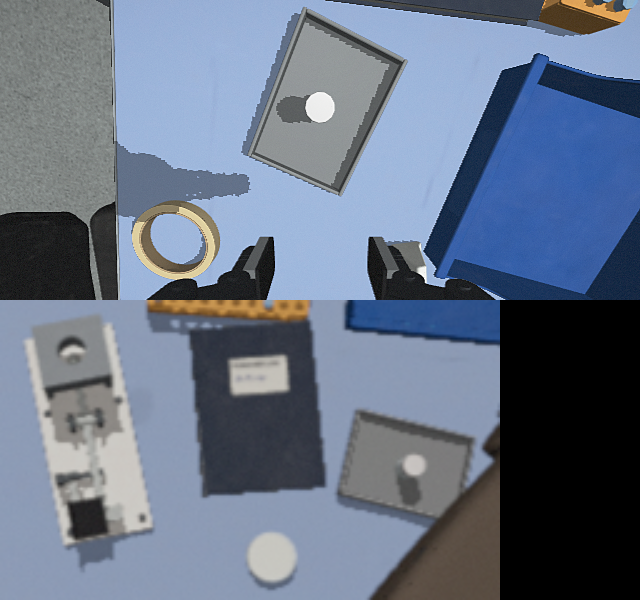

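The vial stands upright in the tray, with its cap at (320,107). The tab is slid over under the hook, and the dish, which has stayed in the same place, is undisturbed. The gripper is clear, so I'm handing the job in.

```bash
python3 -c "
from plant import workorder; print(workorder.sign_off())"
```

```text
the job is handed in; nothing more can be done
None
```

The job is handed in: in the last images the lever is latched under the hook, the vial stands upright and released in the grey tray, and the dish is where it was; the bottle and marker were well away from the arm's path and weren't re-checked, and the hand-in gave no verdict.

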